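# Lock the wide parts case on the maker's bench

### The arm

A 7-joint arm with a two-finger parallel gripper is mounted at the origin on the work surface. World frame = base frame: x ahead of the robot, y to its left, z up, the work surface at z = 0. Lengths are in mm, angles in rad, forces in N, time in s.
With the tool pointing down it reaches from about 400 to 875 mm from the base axis. Payload 4.4 kg.
Tool frame: the origin (TCP) lies at the very end of the fingers, on their centre line; the grasp point (between the pads) lies 19 mm behind it; y points along the fingers, z is the direction in which the jaws open and shut, and the axes are right-handed (so a half turn about y gives the same grasp; the last joint's range is limited). The gripper opens to 85 mm and grips with 20 to 120 N. Pads are 22 mm wide; open, the fingers measure 114 mm over their backs; the gripper's body (76 mm by 85 mm) begins 54 mm behind the grasp point. The pads swing forward as they close: fully open they stand 13 mm farther back than shut.
Start: joints at [-0.066, 0.628, 0.038, 1.517, -0.027, 0.996, -0.02], TCP at [650.014, 0.027, 231.313] pointing down, gripper open.
Joint ranges: [-3.06, 3.06], [-0.37, 2.12], [-1.25, 1.32], [0.18, 2.47], [-1.1, 4.24], [0.23, 1.98], [-2.94, 2.94]. Speed limits (rad/s): [2.57, 2.57, 3.14, 3.14, 3.14, 3.14, 3.14].

### API

Orientations are given as [roll, pitch, yaw] about the fixed x, y, z axes, in that order (R = Rz(yaw) Ry(pitch) Rx(roll)).
In Python, from cell import ctrl, imaging, finish_job gives the robot as it stands.
- The arm moves only by the shell command python3 -m inch 'ROWS'. ROWS is JSON, one flat list of numbers, 7 for each row, row after row: the opening, from 0 (shut) to 1 (fully open), then the shift along the tool's x, y, z in cm, then the turn, a rotation vector about the tool's x, y, z in degrees. A call has 1 to 12 rows; each row is the pose to reach, as a shift and turn from the pose commanded when the call began, along the tool's axes at that moment; what a row does not reach only later rows make up. A row lasts 1/10 s, in which the tool goes at most 50 mm and 8.59 degrees, less where a joint would pass 70% of its speed; a pose out of reach is approached as far as the arm can. A call with a gripper value outside its range is refused whole. The fingers move at their own pace and stop on an object; the grip force is fixed at half the most. Time passes only in rows, so rows that repeat a pose let the fingers close. It gives the time, the measured TCP pose, the force and the opening at its end, in the units of the state.
- ctrl.read_state(): the state, without advancing time (a new reading comes with each control period).
- imaging.get_image(name): name is "scene" or "side" or "wrist"; returns a dict with "img" (480x640x3 uint8, red, green, blue), "fx", "fy", "cx", "cy" (pixels), "R" (3x3) and "t" (3): a world point X has camera coordinates R X + t. Camera axes: x right, y down, z forward; pixel columns grow to the right and rows downward; lengths in mm; the calibration is good to about 2 mm. A picture is of the moment at which its call begins. There is no depth.
- finish_job(): hands the job in, once; it reports no verdict.
The state is a dict: "clock": time; "qpos": joint angles; "qd": joint speeds; "tau": joint torques, N m; "eef_pos": TCP position; "tool_rot": TCP orientation; "force": force on the tool from outside, world axes, zero at the start; "torque": the same for the moment, N m; "width": finger opening in mm.
Only numpy, scipy, OpenCV 4.12 (cv2) and the standard library are available. Lean on these libraries where they do the work, as an engineer would, in place of code of your own. Each camera call takes 0.05 s, during which the arm holds its last target.

### The job

Lock the wider of the two grey cases with the key standing in the lock on its lid: turn the key counter-clockwise (seen from above) so that its brass tongue sweeps under the black strike on the case's front and about 30 degrees past it, then turn it back until the tongue lies centred under the strike, and let go of the key. Leave the smaller case's key as it is.

Things in the scene. Friction and masses are not known exactly. Their poses are not given: they have to be found in the camera images.
- wide_case: The wider grey case, fixed to the bench: 170 deep (its x), 240 wide (its y), 80 mm high. Origin: centre of its underside; z up. On the lid at x = -30, y = 0 a steel barrel (38 across, 8 high) holds the upright key. A black strike on the front (-x) face, 63 mm from the key's axis, rises 18 above the lid and has a 10 mm wide finger over the lid's edge to 35 mm from the axis; nothing is higher.
- wide_key (a joint): Turn of the wide case's key about the vertical, rad, growing counter-clockwise from above; stops at -0.9 and 0.9. A flat brass tongue (14 wide, reaching 50 mm from the axis, 8 to 12 mm above the lid) turns with it. At 0 it points along the case's -x, centred under the strike: locked. It passes freely beneath. Starts between -0.85 and -0.55. No spring; friction 0.04 N m, it stays where left.
- wide_bow (a point): Centre of the bow of the wide case's key, on the turning axis, 123 mm above the bench. The bow is a black plastic slab 40 long, 10 thick and 30 mm high (from 28 to 58 mm above the lid) on a 10 mm shank, in line with the tongue; grip it across its thickness. The point turns with the key: x along the bow's length, away from the tongue, y across its thickness, z up.
- small_bow_edge (a point): Not to be turned: a point near one end of the bow of a like key, 18 mm from its turning axis, in the lock of the smaller grey case (130 deep, 120 wide, 60 mm high), 103 mm above the bench. x along that bow.

How it is judged:
By the outcome, as a careful person would: the job done as asked, in the order asked, and still so for the second after the job is handed in, with the robot touching nothing.
It also fails if it takes over 35 s, if anything falls off the work surface, if the arm or the gripper's body presses on something with over 40 N, if the wrist force passes 120 N, or if a joint passes its speed limit or range.

## Working session

There is one attempt and no reset: what is moved stays moved. The work goes in short steps, Python scripts to look and compute and a shell command to move; the robot and the scene stay as the last step left them, time stands still between calls to the robot, and variables do not carry over. Pictures are saved under pics/ and viewed, and the job is handed in when it is done.

```bash
mkdir -p pics; ls; python3 - <<'E'
from cell import ctrl, imaging
import cv2
s=ctrl.read_state();print(s)
for n in ["scene","side","wrist"]:
    d=imaging.get_image(n);cv2.imwrite(f"pics/{n}0.png",d["img"][:,:,::-1])
    print(n,d["fx"],d["cx"],d["cy"],d["R"],d["t"])
E
```

```text
pics
{'clock': 0.0, 'qpos': array([-0.0657657 ,  0.6293763 ,  0.03841437,  1.51839176, -0.02701734,
        0.99635022, -0.0200127 ]), 'qd': array([ 4.13143530e-04,  4.83949415e-04, -4.91091705e-05,  1.74315242e-03,
       -1.55177742e-03, -7.20352480e-04,  3.98857543e-04]), 'tau': array([-1.11932164e-03, -5.63405585e+01,  1.22606792e+00, -1.93450052e+01,
        1.09587883e-02,  1.05136272e-02, -8.84369996e-06]), 'eef_pos': array([6.49339563e+02, 2.67062070e-02, 2.30361473e+02]), 'tool_rot': array([-1.57280504e+00,  1.71781158e-06, -1.57083100e+00]), 'force': array([0.06905795, 0.20436026, 0.14599461]), 'torque': array([-0.00348115,  0.01464089, -0.00277461]), 'width': 85.54759744094288}
scene 456.2471376504362 313.76975503354487 243.43377451530586 [[-0.05720795  0.99823349 -0.01603607]
 [ 0.66743192  0.02629472 -0.74420644]
 [-0.74247012 -0.05327751 -0.66775716]] [  30.39773604 -285.29595658 1158.06396016]
side 572.8980952038874 327.5222265092999 241.97537054724395 [[-0.90417852 -0.42705373  0.00929031]
 [-0.30887303  0.63862804 -0.70480613]
 [ 0.29505703 -0.64014009 -0.70933913]] [485.80504441 254.10099262 859.58085908]
wrist 420.7096161550927 316.80802028311217 233.77188053710344 [[ 9.99999599e-01  1.12212884e-04 -8.87985812e-04]
 [ 3.52480046e-04 -9.61311234e-01  2.75464310e-01]
 [-8.22720093e-04 -2.75464513e-01 -9.61310889e-01]] [-648.80212888  -35.88472946  378.86590713]
```

View pics/scene0.png

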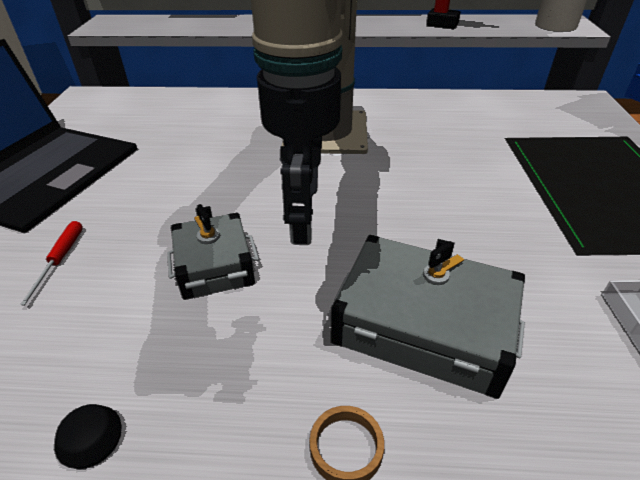

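View pics/side0.png

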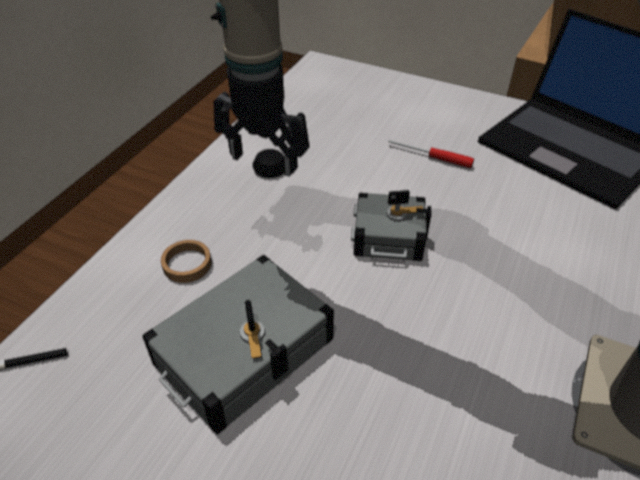

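View pics/wrist0.png

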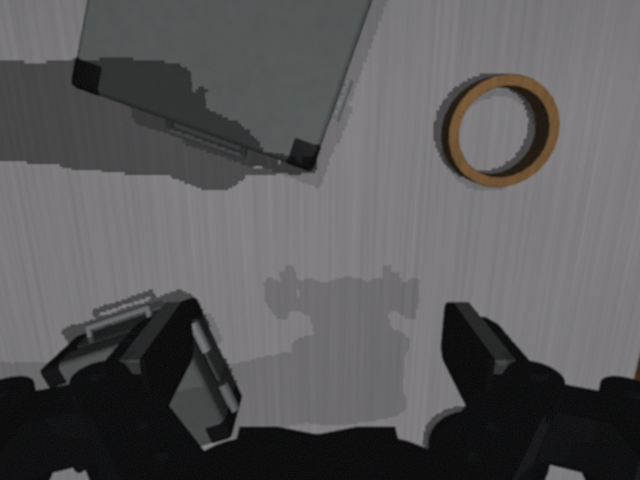

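The wide case is at right in the scene view (around 430,310), on the robot's left. Its key is at about (440,265), and the tongue points up-right. The small case is at about (210,250). Next I'll enlarge these areas.

```bash
python3 - <<'E'
import cv2
a=cv2.imread("pics/scene0.png");c=a[225:400,325:535];cv2.imwrite("pics/sc1.png",cv2.resize(c,None,fx=3.4,fy=3.4,interpolation=cv2.INTER_CUBIC))
a=cv2.imread("pics/side0.png");c=a[250:430,135:345];cv2.imwrite("pics/si1.png",cv2.resize(c,None,fx=3.3,fy=3.3,interpolation=cv2.INTER_CUBIC))
E
```

```text
(no output)
```

View pics/sc1.png

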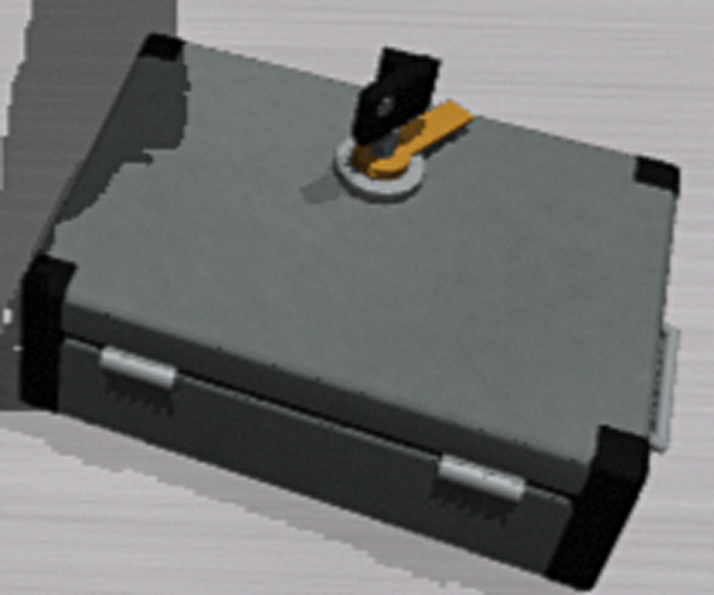

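View pics/si1.png

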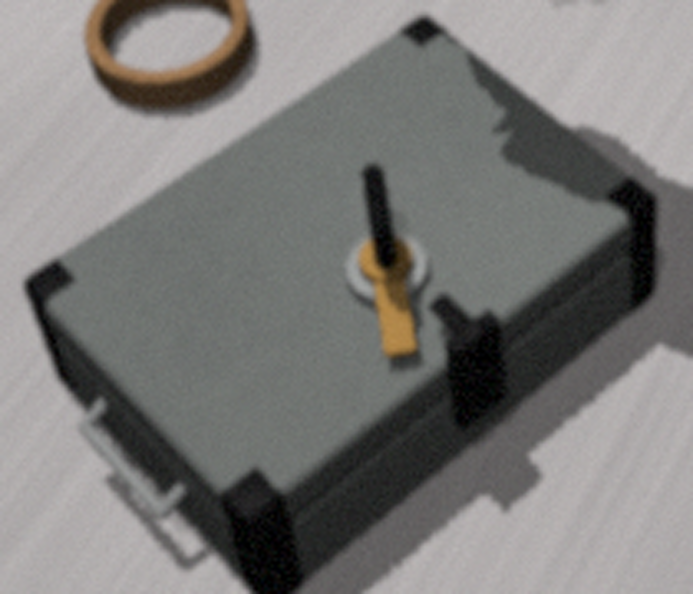

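```bash
cat > h.py <<'E'
import numpy as np
from cell import ctrl, imaging
def cam(n):
    d=imaging.get_image(n); return d
def proj(d,X):
    c=np.asarray(X)@np.asarray(d["R"]).T+d["t"]
    return np.stack([d["fx"]*c[...,0]/c[...,2]+d["cx"],d["fy"]*c[...,1]/c[...,2]+d["cy"]],-1)
def back(d,uv,z):
    R=np.asarray(d["R"]);o=-R.T@d["t"];r=R.T@np.array([(uv[0]-d["cx"])/d["fx"],(uv[1]-d["cy"])/d["fy"],1]);return o+r*(z-o[2])/r[2]
E
python3 - <<'E'
from h import *
S=cam("scene");D=cam("side")
for n,d,f,o,P in [("scene",S,3.4,(325,225),dict(FL=(145,38,80),FR=(680,162,80),NR=(645,445,80),NL=(30,262,80),barrel=(379,170,88),tip=(462,110,92),bowtopL=(384,48,138),bowtopR=(440,60,138))),
 ("side",D,3.3,(135,250),dict(NR=(28,285,80),FR=(238,490,80),FL=(655,190,80),NL=(425,15,80),barrel=(388,268,88),tip=(400,350,92),bowtop=(375,170,138)))]:
    for k,(u,v,z) in P.items(): print(n,k,back(d,(u/f+o[0],v/f+o[1]),z).round(1))
E
```

```text
scene FL [495.8  85.8  80. ]
scene FR [568.3 312.3  80. ]
scene NR [713.6 259.2  80. ]
scene NL [636.6  35.1  80. ]
scene barrel [586.3 180.9  88. ]
scene tip [552.2 220.7  92. ]
scene bowtopL [565.3 177.8 138. ]
scene bowtopR [571.8 199.3 138. ]
side NR [718.6 257.3  80. ]
side FR [576.4 302.5  80. ]
side FL [487.3  85.9  80. ]
side NL [641.5  34.   80. ]
side barrel [574.1 183.9  88. ]
side tip [545.7 221.3  92. ]
side bowtop [583.6 170.8 138. ]
```

```bash
python3 -m inch '[1,-4,0,-1.5,0,-7,0, 1,-8,0,-3.2,0,-14,0, 1,-12,0,-4.8,0,-21,0, 1,-15,0,-6,0,-28,0, 1,-17,0,-7,0,-33,0, 1,-18.1,0,-7.3,0,-35,0, 1,-18.1,0,-7.3,0,-35,0, 1,-18.1,0,-7.3,0,-35,0]'
python3 - <<'E'
from h import *
import cv2,pickle
d=cam("wrist");cv2.imwrite("pics/w1.png",d["img"][:,:,::-1]);pickle.dump(d,open("w1.pkl","wb"));s=ctrl.read_state();print(s["eef_pos"],s["tool_rot"],s["force"],s["qpos"])
E
```

```text
clock: 1.05
eef_pos: [577.8, 179.4, 231.2]
tool_rot: [-1.571, -0.001, -0.963]
force: [0.8, -0.2, 0.6]
width: 85.5
[577.91349997 178.88475684 231.19860686] [-1.57125998e+00 -1.47746335e-03 -9.63657857e-01] [-0.46609319 -0.24017782  0.5274982 ] [-0.26604148  0.56408662 -0.12922093  1.64659032  0.08754781  0.93663646
  0.17975522]
```

View pics/w1.png

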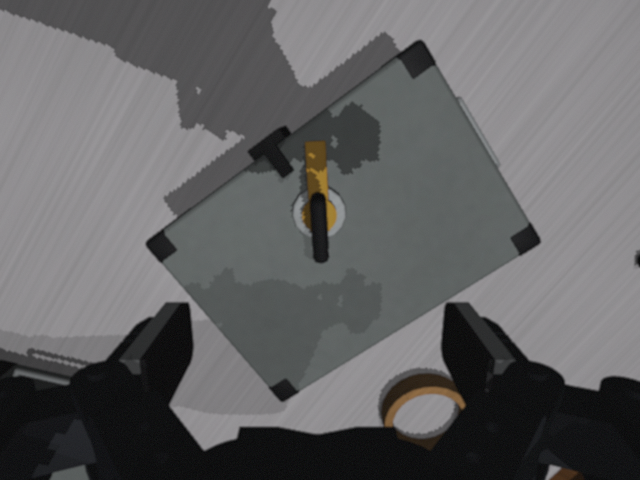

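The wrist view shows the wide case from above. The bow runs from (316,197) to (321,260), the tongue tip is at (316,142), and the strike finger ends at about (286,172). I'll enlarge this and fit a model to it.

```bash
python3 - <<'E'
import cv2
a=cv2.imread("pics/w1.png");c=a[115:285,230:400];cv2.imwrite("pics/w1c.png",cv2.resize(c,None,fx=3.5,fy=3.5,interpolation=cv2.INTER_CUBIC))
E
```

```text
(no output)
```

View pics/w1c.png

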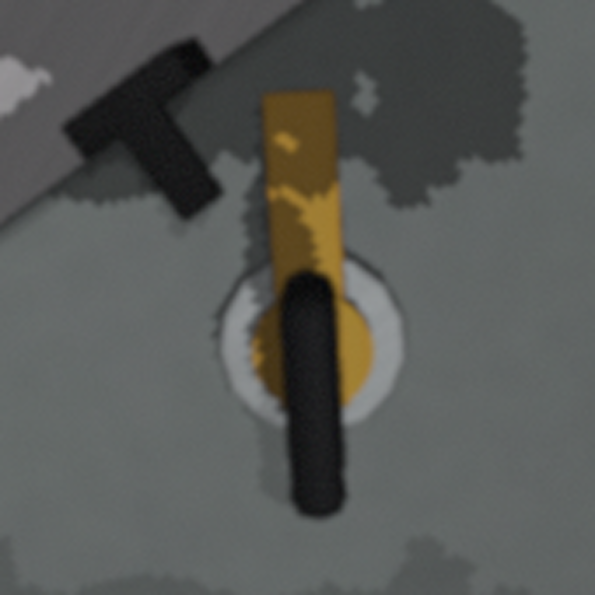

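```bash
cat > fit.py <<'E'
from h import *
from scipy.optimize import least_squares
def model(p):
    x,y,yaw,k=p
    def pt(a,u,v,z): c,s=np.cos(a),np.sin(a); return [x+c*u-s*v,y+s*u+c*v,z]
    a=yaw;b=yaw+k
    # axis-origin, case frame
    return dict(c1=pt(a,-55,-120,80),c2=pt(a,-55,120,80),c3=pt(a,115,120,80),c4=pt(a,115,-120,80),
     t1=pt(b,-50,-7,92),t2=pt(b,-50,7,92),bar=pt(a,0,0,88),b1=pt(b,-20,0,138),b2=pt(b,20,0,138),
     s1=pt(a,-35,-5,98),s2=pt(a,-35,5,98))
def fit(d,obs,p0):
    ks=list(obs)
    def r(p):
        m=model(p);return (proj(d,[m[k] for k in ks])-np.array([obs[k] for k in ks])).ravel()
    q=least_squares(r,p0,loss="soft_l1",x_scale=[10,10,.1,.1]);
    e=r(q.x).reshape(-1,2);print({k:tuple(v.round(1)) for k,v in zip(ks,e)})
    print("axis",q.x[:2].round(1),"yaw,key deg",np.degrees(q.x[2:]).round(1))
    return q.x
E
python3 - <<'E'
from fit import *
import pickle
d=pickle.load(open("w1.pkl","rb"))
f=lambda u,v:(230+u/3.5,115+v/3.5)
p=fit(d,dict(c1=(147,243),c2=(420,41),c3=(540,240),c4=(284,400),t1=f(263,93),t2=f(335,91),bar=f(312,338),b1=f(306,270),b2=f(318,515),s1=f(187,220),s2=f(221,190)),[577,181,-.33,-.6])
s=ctrl.read_state();from scipy.spatial.transform import Rotation as Ro
R=Ro.from_euler('xyz',s["tool_rot"]).as_matrix();print(R.round(3))
a=p[2]+p[3];print("bow length angle",np.degrees(a),"tool z ang",np.degrees(np.arctan2(R[1,2],R[0,2])))
print("shift in tool cm",(R.T@(np.array([p[0],p[1],107])-s["eef_pos"])/10).round(2))
E
```

```text
{'c1': (np.float64(-4.8), np.float64(0.9)), 'c2': (np.float64(0.7), np.float64(-6.8)), 'c3': (np.float64(4.1), np.float64(-0.0)), 'c4': (np.float64(-1.5), np.float64(3.5)), 't1': (np.float64(-0.5), np.float64(-1.9)), 't2': (np.float64(0.3), np.float64(-2.4)), 'bar': (np.float64(-0.1), np.float64(0.5)), 'b1': (np.float64(0.3), np.float64(5.7)), 'b2': (np.float64(0.2), np.float64(1.6)), 's1': (np.float64(-1.6), np.float64(-0.0)), 's2': (np.float64(0.8), np.float64(-0.4))}
axis [576.7 183.1] yaw,key deg [-19.3 -33. ]
[[ 0.571  0.     0.821]
 [-0.821 -0.001  0.571]
 [ 0.001 -1.    -0.   ]]
bow length angle -52.306458214129144 tool z ang 34.786432639932755
shift in tool cm [-0.43 12.42  0.15]
```

```bash
python3 -m inch '[1,-0.4,2.5,0.15,0,-2.9,0, 1,-0.4,5,0.15,0,-2.9,0, 1,-0.4,7.5,0.15,0,-2.9,0, 1,-0.4,9.5,0.15,0,-2.9,0, 1,-0.4,11,0.15,0,-2.9,0, 0.6,-0.4,12.2,0.15,0,-2.9,0, 0.6,-0.4,12.2,0.15,0,-2.9,0, 0.4,-0.4,12.2,0.15,0,-2.9,0, 0.4,-0.4,12.2,0.15,0,-2.9,0, 0.4,-0.4,12.2,0.15,0,-2.9,0]'
python3 - <<'E'
from h import *
import cv2,pickle
for n in ["wrist","side"]:
    d=cam(n);cv2.imwrite(f"pics/{n}2.png",d["img"][:,:,::-1])
s=ctrl.read_state();print(s["eef_pos"],s["tool_rot"],s["force"],s["qpos"],s["width"])
E
```

```text
clock: 2.1
eef_pos: [576.6, 185.3, 110.3]
tool_rot: [-1.569, -0.001, -0.91]
force: [0.8, 0.6, -0.1]
width: 34.0
[576.34605437 185.33908231 110.02832263] [-1.56957464e+00 -3.70065508e-04 -9.09438001e-01] [ 0.9493235  -0.75608442  0.93663918] [-0.28030289  0.71590896 -0.12414221  1.7522028   0.12959545  0.68013753
  0.18630546] 34.13048528414463
```

View pics/wrist2.png

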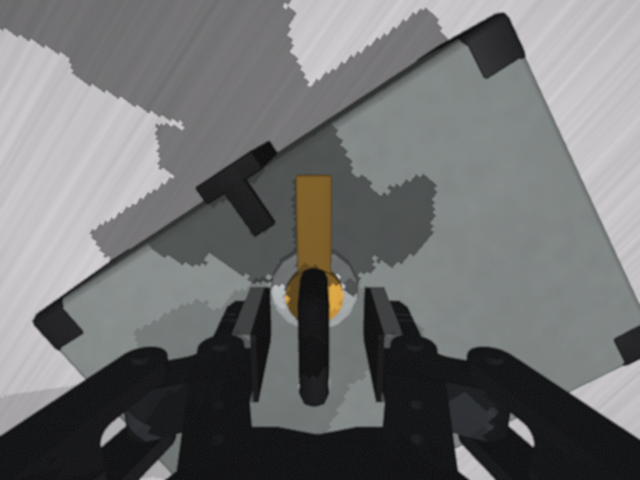

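View pics/side2.png

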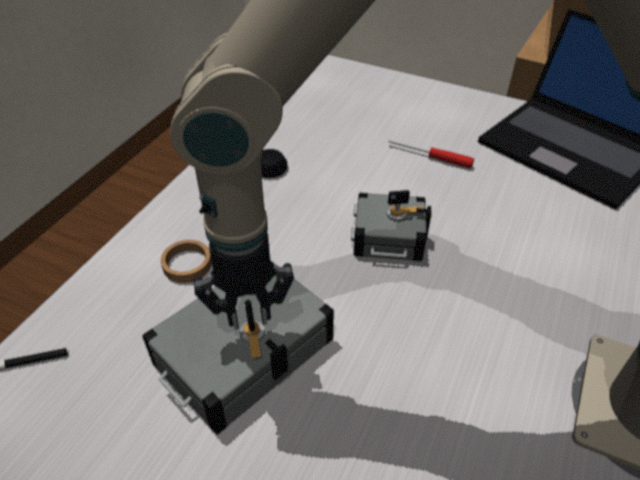

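```bash
python3 - <<'E'
from fit import *
d=cam("wrist")
p=fit(d,dict(t1=(297,176),t2=(331,176),bar=(314,293),b1=(314,270),b2=(314,403),s1=(257,236),s2=(275,224)),[577,183,-.33,-.6])
s=ctrl.read_state();from scipy.spatial.transform import Rotation as Ro
R=Ro.from_euler('xyz',s["tool_rot"]).as_matrix()
print("tool z ang",np.degrees(np.arctan2(R[1,2],R[0,2])),"want",np.degrees(p[2]+p[3])+90)
print("shift in tool cm",(R.T@(np.array([p[0],p[1],108])-s["eef_pos"])/10).round(2))
E
```

```text
{'t1': (np.float64(-1.1), np.float64(-1.1)), 't2': (np.float64(1.5), np.float64(-1.1)), 'bar': (np.float64(0.4), np.float64(-1.8)), 'b1': (np.float64(-0.3), np.float64(27.7)), 'b2': (np.float64(-0.1), np.float64(8.2)), 's1': (np.float64(-1.9), np.float64(0.7)), 's2': (np.float64(1.9), np.float64(-0.6))}
axis [576.9 182.5] yaw,key deg [-20.3 -31.8]
tool z ang 37.90340469972783 want 37.881397899535806
shift in tool cm [ 0.26  0.19 -0.12]
```

```bash
python3 -m inch '[0.4,0.25,0.2,-0.1,0,0,0, 0.4,0.25,0.2,-0.1,0,0,0, 0.1,0.25,0.2,-0.1,0,0,0, 0,0.25,0.2,-0.1,0,0,0, 0,0.25,0.2,-0.1,0,0,0, 0,0.25,0.2,-0.1,0,0,0, 0,0.25,0.2,-0.1,0,0,0, 0,0.25,0.2,-0.1,0,0,0]'
python3 - <<'E'
from h import *
import cv2,pickle
for n in ["wrist"]:
    d=cam(n);cv2.imwrite(f"pics/{n}3.png",d["img"][:,:,::-1])
s=ctrl.read_state();print(s["eef_pos"],s["tool_rot"],s["force"],s["torque"],s["width"])
E
```

```text
clock: 3.05
eef_pos: [577.0, 182.8, 107.4]
tool_rot: [-1.57, -0.0, -0.909]
force: [1.6, 1.3, -1.5]
width: 9.1
[577.04831399 182.85027999 107.44740209] [-1.56989493e+00 -1.41500091e-04 -9.09142707e-01] [ 1.46314319  1.00948965 -0.94900265] [ 0.18573027 -0.29864448  0.07922485] 8.976268280300868
```

View pics/wrist3.png

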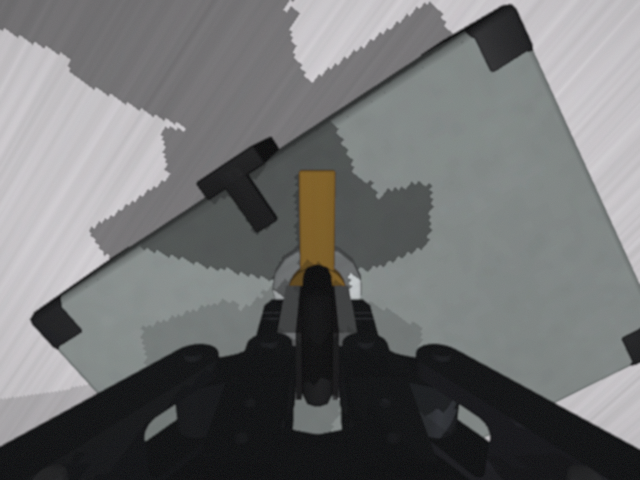

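The bow is gripped: the opening is 9.0 mm and the force is about 2 N. Now I'll turn the first part counter-clockwise.

```bash
python3 -m inch '[0,0,0,0,0,-4,0, 0,0,0,0,0,-9,0, 0,0,0,0,0,-14,0, 0,0,0,0,0,-19,0, 0,0,0,0,0,-24,0, 0,0,0,0,0,-29,0, 0,0,0,0,0,-32,0, 0,0,0,0,0,-32,0, 0,0,0,0,0,-32,0]'
python3 - <<'E'
from h import *
import cv2,pickle
for n in ["wrist"]:
    d=cam(n);cv2.imwrite(f"pics/{n}4.png",d["img"][:,:,::-1])
s=ctrl.read_state();print(s["eef_pos"],s["tool_rot"],s["force"],s["torque"],s["width"])
E
```

```text
clock: 4.0
eef_pos: [576.9, 182.5, 107.4]
tool_rot: [-1.571, -0.0, -0.352]
force: [1.6, 0.1, 0.9]
width: 9.1
[576.88271961 182.48273594 107.45853882] [-1.57068652e+00 -3.87654752e-04 -3.52071817e-01] [1.91945863 0.52926922 0.47562211] [ 0.04492027 -0.25844936 -0.03717104] 9.047161034145098
```

View pics/wrist4.png

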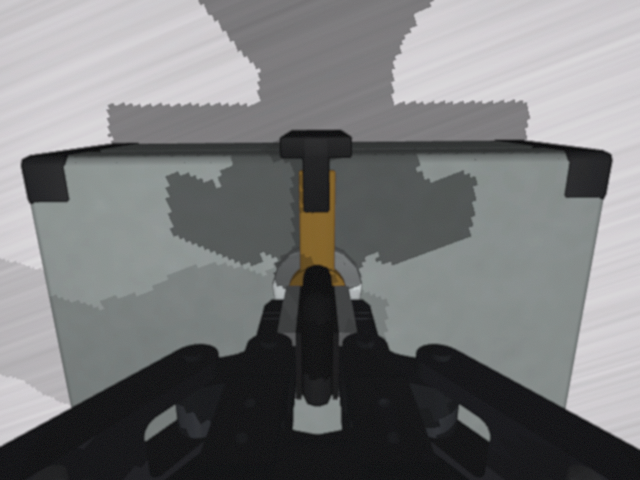

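```bash
python3 - <<'E'
import cv2
a=cv2.imread("pics/wrist4.png");c=a[120:300,230:410];cv2.imwrite("pics/w4c.png",cv2.resize(c,None,fx=3.3,fy=3.3,interpolation=cv2.INTER_CUBIC))
E
```

```text
(no output)
```

View pics/w4c.png

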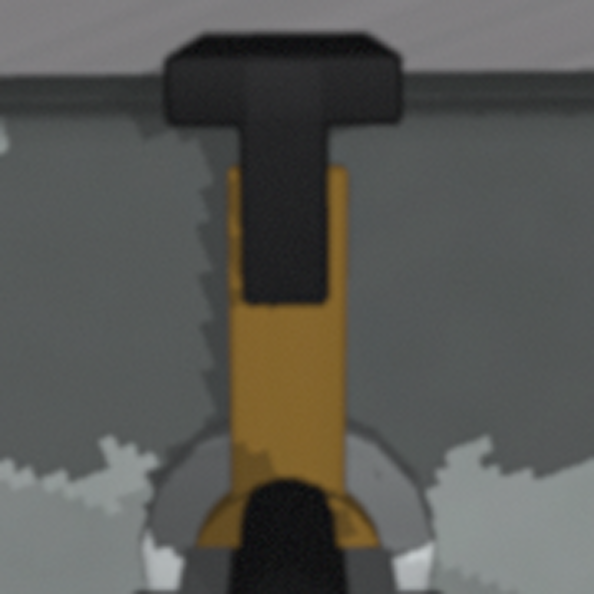

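The tongue's centre is at column 317.4 and the strike finger's is at 316.2, so dead centre is about 0.6° further counter-clockwise. I'll carry on to about 31° past that.

```bash
python3 -m inch '[0,0,0,0,0,-4,0, 0,0,0,0,0,-9,0, 0,0,0,0,0,-14,0, 0,0,0,0,0,-19,0, 0,0,0,0,0,-24,0, 0,0,0,0,0,-29,0, 0,0,0,0,0,-31.5,0, 0,0,0,0,0,-31.5,0, 0,0,0,0,0,-31.5,0]'
python3 - <<'E'
from h import *
import cv2,pickle
for n in ["wrist"]:
    d=cam(n);cv2.imwrite(f"pics/{n}5.png",d["img"][:,:,::-1])
s=ctrl.read_state();print(s["eef_pos"],s["tool_rot"],s["force"],s["torque"],s["width"])
E
```

```text
clock: 4.95
eef_pos: [576.8, 182.2, 107.4]
tool_rot: [-1.571, -0.0, 0.197]
force: [1.4, -1.1, 1.9]
width: 9.3
[576.8391132  182.15778663 107.4114518 ] [-1.57151952e+00 -9.21921261e-05  1.97456835e-01] [ 0.73024811 -0.67124434  2.75841996] [-0.25537707 -0.27370943  0.00441582] 8.851094429634582
```

View pics/wrist5.png

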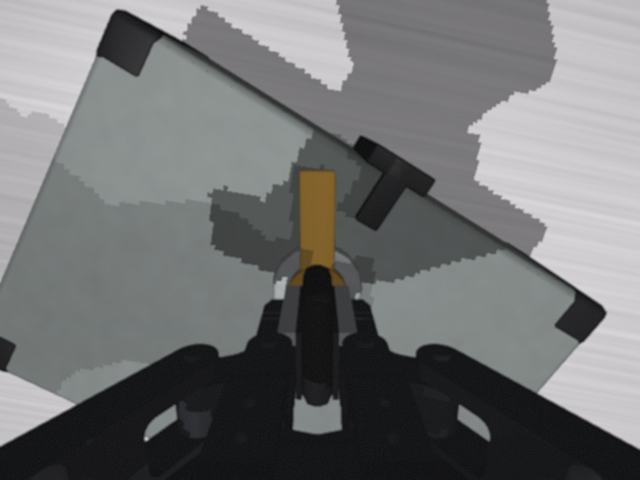

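The tongue is about 30.9° past the strike, which now lies to its right at (385,195). Next I'll turn it back.

```bash
python3 -m inch '[0,0,0,0,0,4,0, 0,0,0,0,0,9,0, 0,0,0,0,0,14,0, 0,0,0,0,0,19,0, 0,0,0,0,0,24,0, 0,0,0,0,0,28,0, 0,0,0,0,0,30,0, 0,0,0,0,0,30.9,0, 0,0,0,0,0,30.9,0, 0,0,0,0,0,30.9,0]'
python3 - <<'E'
from h import *
import cv2,pickle
d=cam("wrist");a=d["img"][:,:,::-1];c=a[120:300,230:410];cv2.imwrite("pics/w6c.png",cv2.resize(c,None,fx=3.3,fy=3.3,interpolation=cv2.INTER_CUBIC))
s=ctrl.read_state();print(s["eef_pos"],s["tool_rot"],s["force"],s["torque"],s["width"])
E
```

```text
clock: 6.0
eef_pos: [576.8, 182.5, 107.4]
tool_rot: [-1.571, -0.0, -0.34]
force: [1.6, -0.4, 2.9]
width: 8.7
[576.85795308 182.53599686 107.4310804 ] [-1.57055867e+00 -2.20053282e-04 -3.40134073e-01] [ 2.24031226 -0.47285627  2.88055737] [-0.18703957 -0.36444475 -0.00244096] 9.14646986332592
```

View pics/w6c.png

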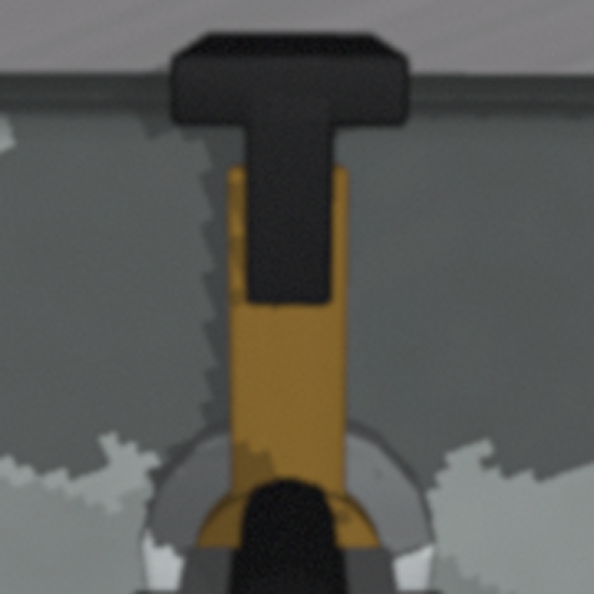

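The tongue's centre is at 288 and the finger's at 289 in the crop, so it is centred to about 0.1 mm. Now I'll let go and back off straight up.

```bash
python3 -m inch '[0.2,0,0,0,0,0,0, 0.4,0,0,0,0,0,0, 0.6,0,0,0,0,0,0, 0.8,0,0,0,0,0,0, 0.8,0,0,0,0,0,0, 0.8,0,-2,0,0,0,0, 0.8,0,-5,0,0,0,0, 0.8,0,-8,0,0,0,0, 0.8,0,-11,0,0,0,0, 0.8,0,-13,0,0,0,0, 0.8,0,-13,0,0,0,0, 0.8,0,-13,0,0,0,0]'
python3 - <<'E'
from h import *
import cv2,pickle
d=cam("wrist");a=d["img"][:,:,::-1];c=a[110:260,240:390];cv2.imwrite("pics/w7c.png",cv2.resize(c,None,fx=4,fy=4,interpolation=cv2.INTER_CUBIC));cv2.imwrite("pics/w7.png",a)
d=cam("side");a=d["img"][:,:,::-1];cv2.imwrite("pics/side7.png",a)
s=ctrl.read_state();print(s["clock"],s["eef_pos"],s["tool_rot"],s["force"],s["torque"],s["width"])
E
```

```text
clock: 7.25
eef_pos: [576.5, 182.4, 237.1]
tool_rot: [-1.571, -0.0, -0.34]
force: [-0.4, 0.3, 0.1]
width: 68.3
7.35 [575.8490827  182.14230805 235.92901776] [-1.57246073  0.0019144  -0.34030201] [ 0.16484402  0.1309256  -0.87074457] [-0.0116759   0.0002656  -0.04416128] 68.44880255360091
```

View pics/w7c.png

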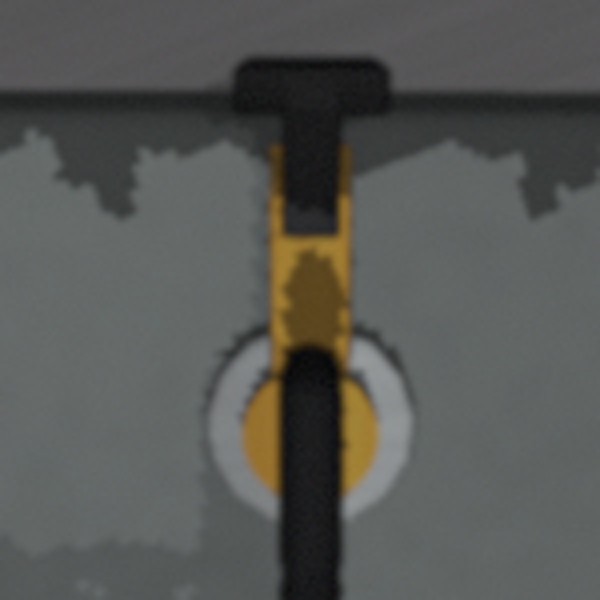

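View pics/side7.png

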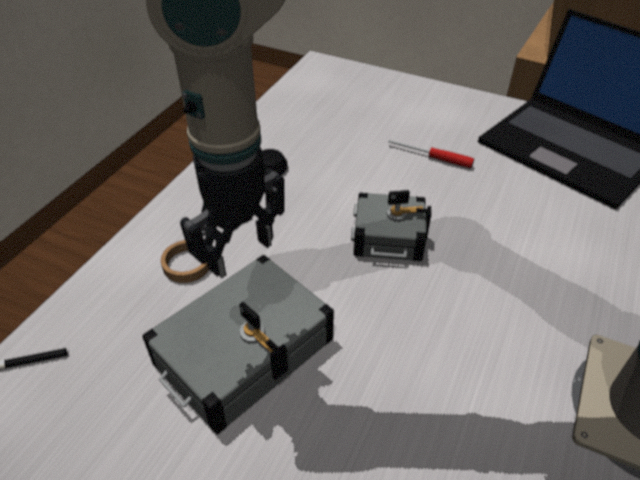

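With the gripper clear, the tongue spans columns 271–351 (centre 311) and the strike finger spans 283–340 (centre 311.5), so it is centred. The small case's key looks unchanged.

```bash
python3 -c "
from cell import finish_job;print(finish_job())"
```

```text
the job is handed in; nothing more can be done
None
```

The wide case is locked and the job is handed in; the arm finished its moves at 7.35 s of the 35 s allowed.

- **Turning:** I gripped the key's bow across its thickness and turned it counter-clockwise from about -32°, under the strike to about 31° past centre. I then turned it back to centre, let go and lifted straight up.
- **Tongue position:** In the last close-up, taken with the gripper clear, the tongue and the strike finger were centred to about 0.1–0.2 mm.
- **Forces:** Every force reading stayed under about 4 N, and close to zero once I had let go.
- **Small case:** I did not touch its key, and it looks unchanged in the side view.
- **Disagreements:** The lid corners were up to 7 px off in the model fit. The bow's end was up to 28 px off, probably because its lower edge showed rather than the top. I set the final angle from the close-ups of the tongue against the strike, so neither affected it.

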